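# Gauge the heat-pipe groove and sort the heatsink

## Robot

A 7-joint arm with a two-finger parallel gripper is mounted at the origin on the work surface. World frame = base frame: x ahead of the robot, y to its left, z up, the work surface at z = 0. Lengths are in m, angles in rad, forces in N, time in s.
With the tool pointing down it reaches from about 0.425 to 1.025 m from the base axis. Payload 3.6 kg.
Tool frame: the origin (TCP) lies midway between the tips of the shut fingers; the grasp point (between the pads) lies 19 mm behind it (ctrl.grip_depth is the distance from the TCP to the grasp point, in m); y points along the fingers, z is the direction in which the jaws open and shut, and the axes are right-handed (so a half turn about y gives the same grasp; the last joint's range is limited). The gripper opens to 85 mm and grips with 20 to 120 N. Pads are 22 mm wide; open, the fingers measure 114 mm over their backs; the gripper's body (76 mm by 85 mm) begins 54 mm behind the grasp point. The pads swing forward as they close: fully open they stand 13 mm farther back than shut.
Start: joints at [1.026, 0.591, 0.048, 1.609, -0.033, 0.943, -0.034], TCP at [0.317, -0.652, 0.231] pointing down, gripper open.
Joint ranges: [-2.69, 2.69], [-0.47, 2.24], [-1.27, 1.36], [0.19, 2.51], [-1.53, 4.68], [0.08, 2.07], [-3.09, 3.09]. Speed limits (rad/s): [2.57, 2.57, 3.14, 3.14, 3.14, 3.14, 3.14].

## Interface

Orientations are given as [roll, pitch, yaw] about the fixed x, y, z axes, in that order (R = Rz(yaw) Ry(pitch) Rx(roll)).
In Python, from workcell import ctrl gives the robot as it stands. The module is installed in compiled form; this text tells all that it offers.
- The arm moves only by the tool carry_out, never from a script. Its argument "rows" is a list of rows, each an object with "xyz": the shift along the world's x, y, z in m, a list of three; "turn": the turn, a rotation vector about the world's x, y, z in rad, a list of three; "gripper": the closure, from -1 (fully open) to 1 (shut). In form: [{"xyz": [dx, dy, dz], "turn": [rx, ry, rz], "gripper": gripper}, ...]. A call has exactly 8 rows; each row shifts and turns the commanded pose from where the row before left it; what a row does not reach is not made up. A row lasts 1/10 s, in which the tool goes at most 50 mm and 8.59 degrees, less where a joint would pass 70% of its speed; a pose out of reach is approached as far as the arm can. A call is refused whole if a number of a shift passes 0.05 or a number of a turn 0.15, either way. A call with a gripper value outside its range is refused whole. The fingers move at their own pace and stop on an object; "newtons" is the grip in N (left out, the last holds). Time passes only in rows, so rows that do not move let the fingers close, or fill a call up. It gives the time, the measured TCP pose, the force and the opening at its end, in the units of the state.
- ctrl.observe(): the state, without advancing time (a new reading comes with each control period).
- ctrl.snapshot(name): name is "side" or "top"; returns a dict with "image" (420x560x3 uint8, red, green, blue), "fx", "fy", "cx", "cy" (pixels), "R" (3x3) and "t" (3): a world point X has camera coordinates R X + t. Camera axes: x right, y down, z forward; pixel columns grow to the right and rows downward; lengths in m; the calibration is good to about 2 mm. A picture is of the moment at which its call begins. There is no depth.
- ctrl.finish_job(): hands the job in, once; it reports no verdict.
The state is a dict: "time": time; "joint_pos": joint angles; "dq": joint speeds; "joint_efforts": joint torques, N m; "position": TCP position; "ee_rot": TCP orientation; "ft_force": force on the tool from outside, world axes, zero at the start; "wrist_torque": the same for the moment, N m; "grip_width": finger opening in m.
Only numpy, scipy, OpenCV 4.12 (cv2) and the standard library are available. Lean on these libraries where they do the work, as an engineer would, in place of code of your own. Each camera call takes 0.05 s, during which the arm holds its last target. There are 200 camera calls.

## Task

Check how deep the heat-pipe groove in the heatsink is milled: stand the dial depth gauge square across the groove with its probe in the groove, press it down until its base sits flat on the heatsink, hold it there a moment and read the depth (the blue drag needle keeps the shallowest reading, so do not press the probe on anything else). Then stand the gauge back upright on its blue rest and lay the heatsink flat, groove up, in the green tray if the groove is 6 mm deep or more, or in the red tray if it is shallower; leave the other things on the bench where they are.

Things in the scene. Friction and masses are not known exactly. Their poses are not given: they have to be found in the camera images.
- gauge: Dial depth gauge, loose, upright on the blue rest at the start; 136 mm tall, 0.2 to 0.35 kg. Flat steel base 30 (its x) x 76 (its y) x 12 mm high with the sprung probe coming out of its middle; above it a round black dial case, 70 mm diameter, 24 mm thick along x, from 26 to 96 mm above the foot. Origin: centre of the underside of the base; z up.
- grip (a point): Middle of the gauge's grey flat-sided grip, 116 mm above the foot: 22 (gauge x) x 28 (gauge y) mm, reaching from 96 to 136 mm above the foot, on the gauge's z axis.
- dial (a point): Centre of the gauge's white dial, 61 mm above the foot, looking along the gauge's +x. The black needle shows the depth of the probe tip below the base, clockwise from 0 at twelve o'clock, 22.5 degrees per mm: 4 mm is three o'clock, 8 mm six o'clock, 12 mm (probe free) nine o'clock. Red band below 6 mm, green band above.
- probe_tip (a point): The flat tip of the gauge's probe pin, 5 mm in diameter; when free it stands 12 mm below the base on the gauge's z axis.
- drag_needle (a joint): Angle of the blue drag needle, rad: the black needle pushes it along as the probe goes in, and it stays at the shallowest reading since the start. 0 at first (nine o'clock, 12 mm), then 0.3927 rad per mm that the probe has been pushed in: depth reading in mm = 12 minus angle / 0.3927, so 6 mm is 2.356 rad. Nothing on the bench sets it back.
- probe (a joint): How far the probe is pushed up into the gauge, m: 0 free (12 mm out), 0.012 flush with the base. Depth reading = 0.012 minus this: at a 6 mm groove, base flat, it is 0.006. The spring pushes back with 3.6 N at 0 and 0.3 N more per mm, more than the gauge weighs, so the gauge sits flat only while pressed.
- rest: Fixed blue plastic gauge rest, 80 (its x) x 100 (its y) x 34 mm high, with an open channel 30 mm wide and 24 mm deep along its x axis down the middle. The gauge stands on its flat top with its base (76 mm, gauge y) bridging the channel along the rest's y, so the probe hangs free. Origin: centre of the underside.
- heatsink: Finned aluminium heatsink, loose, fins down, flat face up: 120 (its x) x 60 (its y) x 30 mm high, 0.28 to 0.5 kg. A straight groove, 14 mm wide, flat floor, open at both ends, runs along x down the middle of the top, 23 mm of flat on either side; its depth differs from one to the next, 3.4 to 8.6 mm, and must be measured. Origin: centre of the underside.
- groove (a point): Middle of the length and width of the heatsink's groove, at the level of the flat top face (30 mm above its underside).
- pass_tray: Fixed open green tray for good heatsinks, outside 180 (its x) x 156 (its y) x 36 mm high, walls and floor 4 mm thick, empty. Origin: centre of the underside.
- reject_tray: Fixed open red tray for rejects, outside 180 (its x) x 156 (its y) x 36 mm high, walls and floor 4 mm thick, empty. Origin: centre of the underside.
- pliers: Bystander: pliers with one yellow and one blue handle, 150 mm long, 15 mm high. Origin near the pivot, on the bench.
- screwdriver: Bystander: screwdriver, 170 mm long, lying along its x.
- multimeter: Bystander: yellow and black multimeter lying on its back, 150 (x) x 76 (y) x 45 mm high. Origin: centre of the underside.
- heat_pipe: Bystander: bent copper heat pipe, 8 mm thick, 140 mm long, lying on the bench.
- paste_jar: Bystander: small jar, 52 mm diameter and height.
- solder_reel: Bystander: grey solder reel standing on its flange, 60 mm diameter, 42 mm high.
There are look-alikes about, which are no part of the job. Leave any brown or purple look-alike of the rest alone.

How it is judged:
On the way:
1. the gauge is pressed down with its base flat across the groove of the heatsink, its probe on the groove floor (x of gauge in the frame of heatsink between -0.047 and 0.047 m and y of gauge in the frame of heatsink between -0.006 and 0.006 m and z of gauge in the frame of heatsink below 0.0316 m and angle between gauge's own z axis and vertical below 0.035 rad and angle between the y axis of gauge and the y axis of heatsink, either way round below 0.35 rad and value of joint probe between 0.0025 and 0.0098 m), for 0.3 s.
At the end, for the whole second after the job is handed in: Heatsink flat, groove up, on the floor of the green tray if the drag needle's reading is 6 mm or more, else of the red (either within 0.5 mm of 6); gauge upright on top of the blue rest (within 35 mm in x, 12 mm in y of its middle), probe free; all released, at rest (((x of heatsink in the frame of pass_tray between -0.08 and 0.08 m and y of heatsink in the frame of pass_tray between -0.07 and 0.07 m and z of heatsink in the frame of pass_tray between 0.002 and 0.008 m and value of joint drag_needle between 1.09956 and 2.55255 rad) or (x of heatsink in the frame of reject_tray between -0.08 and 0.08 m and y of heatsink in the frame of reject_tray between -0.07 and 0.07 m and z of heatsink in the frame of reject_tray between 0.002 and 0.008 m and value of joint drag_needle between 2.15985 and 3.69138 rad)) and height (world z) of groove above 0.03 m and angle between heatsink's own z axis and vertical below 0.06 rad and linear speed of each of heatsink, gauge below 0.02 m/s and x of gauge in the frame of rest between -0.035 and 0.035 m and y of gauge in the frame of rest between -0.012 and 0.012 m and z of gauge in the frame of rest between 0.032 and 0.036 m and angle between gauge's own z axis and vertical below 0.05 rad and value of joint probe below 0.0015 m); the robot touches nothing.
It fails at once if a bystander is pushed more than 30 mm from its place (distance of any of pliers, screwdriver, multimeter, heat_pipe, paste_jar, solder_reel from where it was at the start of the episode above 0.03 m).
It also fails if it takes over 54 s, if anything falls off the work surface, if the arm or the gripper's body presses on something with over 40 N, if the wrist force passes 120 N, or if a joint passes its speed limit or range.

## Working session

There is one attempt and no reset: what is moved stays moved. The work goes in short steps, Python scripts to look and compute and a tool call to move; the robot and the scene stay as the last step left them, time stands still between calls to the robot, and variables do not carry over. Pictures are saved under pics/ and viewed, about 8 in all and at most 12, crops included, and the job is handed in when it is done.

Besides the shell and the picture viewer there is one more tool, called after "Emit:" as name([rows], argument=value, ...), one row to a line, values as JSON. carry_out: Moves the arm, as the interface text tells. Its arguments: {"type":"object","properties":{"rows":{"type":"array","items":{"type":"object","properties":{"xyz":{"type":"array","items":{"type":"number"}},"turn":{"type":"array","items":{"type":"number"}},"gripper":{"type":"number"}}}},"newtons":{"type":"number"}},"required":["rows"]}

```bash
mkdir -p pics; cat > h.py <<'E'
import numpy as np, cv2
from workcell import ctrl
def snap(n,f):
    s=ctrl.snapshot(n); cv2.imwrite('pics/'+f+'.png',s['image'][...,::-1]); np.savez('pics/'+f,**s); return s
def load(f): return dict(np.load('pics/'+f+'.npz'))
def ray(s,u,v):
    R,t=s['R'],s['t']; d=R.T@np.array([(u-s['cx'])/s['fx'],(v-s['cy'])/s['fy'],1]); return -R.T@t,d
def onz(s,u,v,z):
    o,d=ray(s,u,v); return (o+d*(z-o[2])/d[2]).round(4)
def proj(s,X):
    c=s['R']@np.array(X)+s['t']; return np.array([s['fx']*c[0]/c[2]+s['cx'],s['fy']*c[1]/c[2]+s['cy']]).round(1)
E
python3 - <<'E'
from h import *
for n in('top','side'):
    s=snap(n,n+'0'); print(n,s['fx'],s['cx'],s['cy'],-s['R'].T@s['t'],s['R'].round(3).tolist())
a=np.hstack([load('top0')['image'],load('side0')['image']])
print(ctrl.observe(),ctrl.grip_depth)
E
```

```text
top 526.0524754506847 286.7481089330338 208.70270071835324 [ 0.40330889 -0.09493442  1.8237124 ] [[-0.004, -1.0, -0.005], [-0.998, 0.004, -0.06], [0.06, 0.004, -0.998]]
side 494.94535466806053 295.94171365208655 204.31870200658153 [0.10775684 0.84295943 0.87936332] [[-0.919, -0.394, -0.005], [-0.235, 0.558, -0.796], [0.316, -0.73, -0.605]]
{'time': 0.1, 'joint_pos': array([ 1.02547432,  0.59201847,  0.04829052,  1.60968331, -0.0333051 ,
        0.9427057 , -0.03370432]), 'dq': array([-1.15355447e-03, -1.29287203e-03,  7.32166769e-04, -2.72083354e-03,
       -8.85623380e-04,  9.00342082e-05,  9.75012580e-05]), 'joint_efforts': array([ 4.66734185e-03, -5.49993002e+01,  1.55280445e+00, -1.98823839e+01,
        9.60292557e-03,  3.77937569e-03, -4.08161100e-06]), 'position': array([ 0.31623415, -0.65157368,  0.23026532]), 'ee_rot': array([-1.57280412e+00, -1.00675384e-04, -2.68968584e+00]), 'ft_force': array([ 0.23866253, -0.72387867,  0.42648553]), 'wrist_torque': array([0.06256505, 0.02750722, 0.01030005]), 'grip_width': 0.08517432705845254} 0.0187
```

View pics/top0.png

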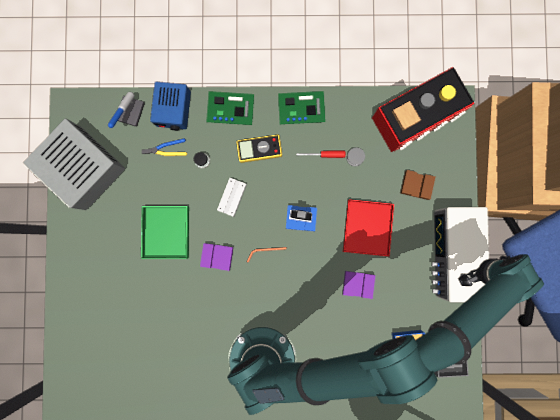

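View pics/side0.png

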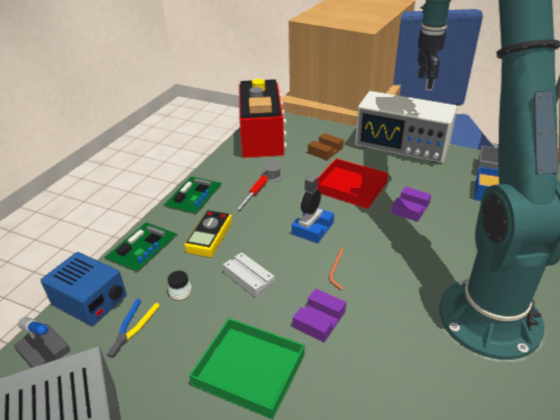

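The top view shows the heatsink (231,197), the gauge on the blue rest (301,217), the green tray (165,231) and the red tray (369,228). Rest look-alikes are purple at (217,256) and (359,285), and brown at (418,184). Only the one at (301,217) is blue and holds the gauge. I'll measure these and confirm with an enlarged crop.

```bash
python3 - <<'E'
from h import *
t=load('top0'); s=load('side0')
def comp(im,f,lo,hi,box,z,cam):
    hsv=cv2.cvtColor(im,cv2.COLOR_RGB2HSV); m=cv2.inRange(hsv,lo,hi); k=np.zeros_like(m); x0,y0,x1,y1=box; k[y0:y1,x0:x1]=255; m&=k
    c=max(cv2.findContours(m,0,2)[0],key=cv2.contourArea); r=cv2.minAreaRect(c); b=cv2.boxPoints(r)
    P=np.array([onz(cam,*p,z)[:2] for p in b]); e=P[1]-P[0],P[2]-P[1]
    print(f,cv2.contourArea(c),'px',np.round(r[0]),'ctr',P.mean(0).round(4),[(np.linalg.norm(q).round(4),np.degrees(np.arctan2(q[1],q[0])).round(1)) for q in e])
T=t['image']
comp(T,'green',(50,120,40),(75,255,255),(130,190,200,270),.036,t)
comp(T,'red',(0,150,80),(8,255,255),(335,190,400,265),.036,t)
comp(T,'rest',(100,100,60),(118,255,255),(275,195,330,240),.034,t)
comp(T,'sink',(0,0,150),(179,60,255),(210,170,255,222),.03,t)
a=cv2.resize(T[165:245,200:335,::-1],None,fx=4,fy=4,interpolation=cv2.INTER_CUBIC)
b=cv2.resize(s['image'][170:300,210:345,::-1],None,fx=4,fy=4,interpolation=cv2.INTER_CUBIC)
b=b[:, :]
c=np.vstack([a,b]); c=cv2.resize(c,None,fx=.7,fy=.7); print(c.shape); cv2.imwrite('pics/crop0.png',c)
E
```

```text
green 2405.5 px [164. 232.] ctr [0.4337 0.329 ] [(np.float64(0.1604), np.float64(-90.2)), (np.float64(0.1766), np.float64(-179.6))]
red 2343.0 px [368. 227.] ctr [ 0.4468 -0.3637] [(np.float64(0.1799), np.float64(-6.3)), (np.float64(0.1583), np.float64(-95.9))]
rest 647.5 px [301. 218.] ctr [ 0.4803 -0.1353] [(np.float64(0.0811), np.float64(-5.2)), (np.float64(0.1011), np.float64(-95.2))]
sink 619.0 px [231. 197.] ctr [0.5527 0.1043] [(np.float64(0.1231), np.float64(-21.2)), (np.float64(0.0643), np.float64(-111.6))]
(588, 378, 3)
```

View pics/crop0.png

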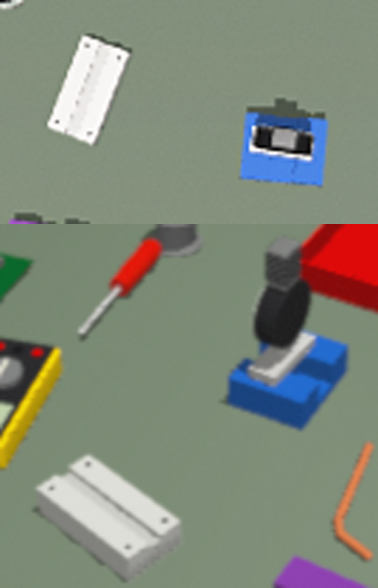

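The crop confirms it: the gauge stands on the blue rest with its base bridging the channel. The side camera sees the black back or edge of the case, so the dial faces away, towards world +x. Next I'll get the grip position and the jaw angle.

```bash
python3 - <<'E'
from h import *
t=load('top0'); s=load('side0')
a=onz(t,301.8,214.6,.17); b=onz(s,311,177.5,.17); print('grip top',a,b)
# base (bright steel) in top: corners at z=.046
im=t['image']; m=cv2.inRange(cv2.cvtColor(im,cv2.COLOR_RGB2HSV),(0,0,170),(179,60,255)); k=np.zeros_like(m);k[200:235,280:322]=255;m&=k
ys,xs=np.nonzero(m); print('steel px',xs.min(),xs.max(),ys.min(),ys.max())
P=np.array([onz(t,x,y,.046)[:2] for x,y in zip(xs,ys)]); 
r=cv2.minAreaRect((P*1000).astype(np.float32)); print(r)
from scipy.spatial.transform import Rotation as Ro
o=ctrl.observe(); R=Ro.from_euler('xyz',o['ee_rot']).as_matrix(); print(R.round(3), 'jaw ang',np.degrees(np.arctan2(R[1,2],R[0,2])))
E
```

```text
grip top [ 0.4842 -0.1348  0.17  ] [ 0.4876 -0.1314  0.17  ]
steel px 289 311 210 221
((484.9067687988281, -132.814697265625), (76.93372344970703, 27.14875030517578), 78.29942321777344)
[[-0.9   -0.001  0.437]
 [-0.437  0.002 -0.9  ]
 [ 0.    -1.    -0.002]] jaw ang -64.10765815867578
```

Emit:
carry_out([
  {"xyz": [0.005, 0.025, 0], "turn": [0, 0, -0.04], "gripper": -1},
  {"xyz": [0.012, 0.036, 0], "turn": [0, 0, -0.042], "gripper": -1},
  {"xyz": [0.012, 0.038, 0], "turn": [0, 0, -0.042], "gripper": -1},
  {"xyz": [0.012, 0.038, 0], "turn": [0, 0, -0.042], "gripper": -1},
  {"xyz": [0.012, 0.038, 0], "turn": [0, 0, -0.042], "gripper": -1},
  {"xyz": [0.012, 0.038, 0], "turn": [0, 0, -0.042], "gripper": -1},
  {"xyz": [0.012, 0.038, 0], "turn": [0, 0, -0.042], "gripper": -1},
  {"xyz": [0.012, 0.038, 0], "turn": [0, 0, -0.042], "gripper": -1},
])

```text
time: 0.9
position: [0.4056, -0.3614, 0.231]
ee_rot: [-1.571, -0.0, -3.026]
ft_force: [0.7, -0.5, 0.4]
grip_width: 0.0855
```

Emit:
carry_out([
  {"xyz": [0.012, 0.038, 0], "turn": [0, 0, -0.042], "gripper": -1},
  {"xyz": [0.012, 0.038, 0], "turn": [0, 0, -0.042], "gripper": -1},
  {"xyz": [0.012, 0.038, 0], "turn": [0, 0, -0.042], "gripper": -1},
  {"xyz": [0.012, 0.038, 0], "turn": [0, 0, -0.042], "gripper": -1},
  {"xyz": [0.012, 0.038, 0], "turn": [0, 0, -0.042], "gripper": -1},
  {"xyz": [0.012, 0.033, 0], "turn": [0, 0, -0.042], "gripper": -1},
  {"xyz": [0.01, 0.02, 0], "turn": [0, 0, 0], "gripper": -1},
  {"xyz": [0, 0, 0], "turn": [0, 0, 0], "gripper": -1},
])

```text
time: 1.7
position: [0.489, -0.1162, 0.2312]
ee_rot: [-1.572, 0.0, 3.015]
ft_force: [-0.4, 0.4, -0.3]
grip_width: 0.0852
```

```bash
python3 - <<'E'
from h import *
s=snap('side','side1');t=snap('top','top1')
o=ctrl.observe();print(o['time'],o['position'],o['ee_rot'],o['joint_pos'].round(2),o['ft_force'])
print('tcp px',proj(s,o['position']),proj(t,o['position']))
c=cv2.resize(s['image'][90:260,230:410,::-1],None,fx=3.2,fy=3.2,interpolation=cv2.INTER_CUBIC); cv2.imwrite('pics/c1.png',c)
E
```

```text
1.8 [ 0.48717357 -0.12028453  0.23107002] [-1.57037235e+00 -8.41739710e-04  3.00850556e+00] [ 0.06  0.31  0.11  2.11 -0.05  0.72 -1.5 ] [ 0.65817778 -0.43796819 -0.48824233]
tcp px [309.8 159.3] [297.5 212.7]
```

View pics/c1.png

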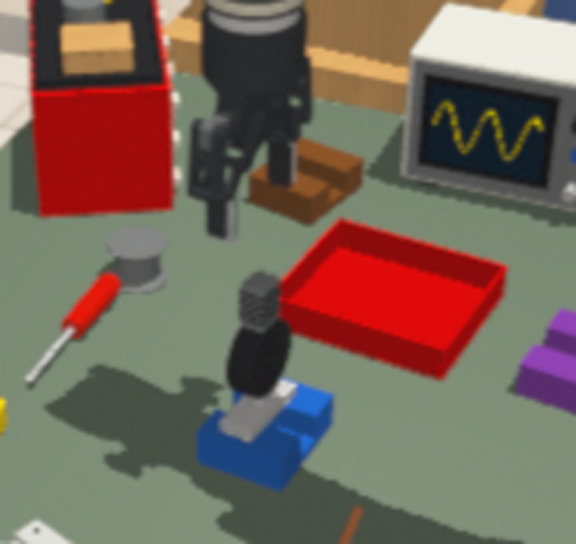

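Emit:
carry_out([
  {"xyz": [-0.001, -0.007, -0.01], "turn": [0, 0, 0], "gripper": -1},
  {"xyz": [0, -0.006, -0.025], "turn": [0, 0, 0], "gripper": -1},
  {"xyz": [0, 0, -0.03], "turn": [0, 0, 0], "gripper": -1},
  {"xyz": [0, 0, -0.02], "turn": [0, 0, 0], "gripper": -1},
  {"xyz": [0, 0, -0.012], "turn": [0, 0, 0], "gripper": -1},
  {"xyz": [0, 0, 0], "turn": [0, 0, 0], "gripper": -1},
  {"xyz": [0, 0, 0], "turn": [0, 0, 0], "gripper": -0.3},
  {"xyz": [0, 0, 0], "turn": [0, 0, 0], "gripper": -0.2},
], newtons=25)

```text
time: 2.6
position: [0.4872, -0.1339, 0.1352]
ee_rot: [-1.571, 0.002, 3.007]
ft_force: [-1.1, -0.4, 0.8]
grip_width: 0.0594
```

```bash
python3 - <<'E'
from h import *
s=snap('side','side2');t=snap('top','top2')
o=ctrl.observe();print(o['time'],o['position'],o['ee_rot'],o['grip_width'],o['ft_force'])
c=cv2.resize(s['image'][120:260,240:380,::-1],None,fx=3.5,fy=3.5,interpolation=cv2.INTER_CUBIC); cv2.imwrite('pics/c2.png',c)
E
```

```text
2.7 [ 0.48723902 -0.13350323  0.13525967] [-1.57068183e+00  2.10966486e-03  3.00734439e+00] 0.051204480171215865 [ 0.97482294 -0.56046857  0.04636102]
```

View pics/c2.png

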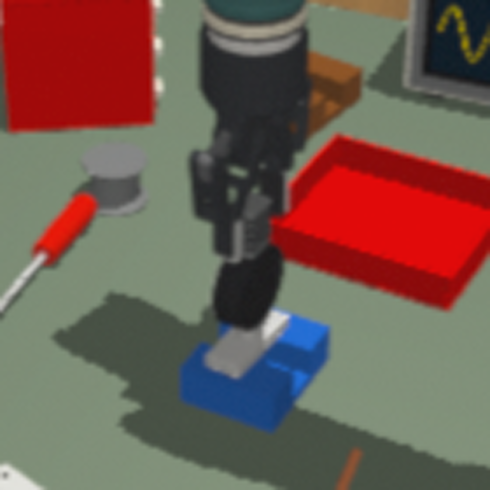

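The open fingers straddle the grip just above the dial case, so I'll close and then lift.

Emit:
carry_out([
  {"xyz": [0, 0, 0], "turn": [0, 0, 0], "gripper": 0.1},
  {"xyz": [0, 0, 0], "turn": [0, 0, 0], "gripper": 0.3},
  {"xyz": [0, 0, 0], "turn": [0, 0, 0], "gripper": 0.6},
  {"xyz": [0, 0, 0], "turn": [0, 0, 0], "gripper": 1},
  {"xyz": [0, 0, 0], "turn": [0, 0, 0], "gripper": 1},
  {"xyz": [0, 0, 0.005], "turn": [0, 0, 0], "gripper": 1},
  {"xyz": [0, 0, 0.02], "turn": [0, 0, 0], "gripper": 1},
  {"xyz": [0, 0, 0.03], "turn": [0, 0, 0], "gripper": 1},
], newtons=60)

```text
time: 3.5
position: [0.484, -0.1326, 0.1879]
ee_rot: [-1.571, -0.007, 3.008]
ft_force: [0.3, 0.3, -2.8]
grip_width: 0.0273
```

```bash
python3 - <<'E'
from h import *
s=snap('side','side3');t=snap('top','top3')
o=ctrl.observe();print(o['time'],o['position'],o['ee_rot'],o['grip_width'],o['ft_force'],o['joint_pos'].round(2))
# heatsink fine measurement: dark groove line & outline via side image too
S=load('side0')['image']; m=cv2.inRange(cv2.cvtColor(S,cv2.COLOR_RGB2HSV),(0,0,125),(179,40,255)); k=np.zeros_like(m);k[245:300,215:282]=255;m&=k
c=max(cv2.findContours(m,0,2)[0],key=cv2.contourArea); print(cv2.approxPolyDP(c,4,True)[:,0].tolist())
T=load('top0')['image']; print(T[185:210,215:248].mean(2).astype(int)[::3])
E
```

```text
3.6 [ 0.48824132 -0.13364709  0.19174768] [-1.57054588  0.00544959  3.00744918] 0.027417688582786932 [ 0.31004503  0.0870505  -3.90759002] [ 0.09  0.38  0.11  2.14 -0.07  0.63 -1.46]
[[232, 245], [229, 253], [235, 253], [224, 257], [216, 269], [230, 276], [215, 275], [215, 285], [220, 276], [222, 284], [231, 277], [240, 284], [232, 284], [223, 299], [243, 299], [249, 293], [256, 297], [249, 299], [271, 299], [281, 284], [281, 255], [269, 270], [263, 265], [281, 245], [261, 245], [251, 258], [257, 245]]
[[133 133 133 134 133 133 133 132 132 131 124 209 245 246 245 245 245 245
  237 229 232 234 232 242 246 247 230 128 236 254 202 127 129]
 [132 134 133 133 133 133 133 132 130 125 209 246 246 245 245 245 247 191
  222 234 234 236 243 245 245 246 245 248 254 164 119 134 133]
 [134 133 133 134 134 133 132 131 123 239 248 245 245 245 246 248 202 225
  234 233 235 244 246 246 246 246 249 242 151 124 131 133 132]
 [135 132 132 133 133 132 129 149 241 248 245 245 246 246 248 217 228 234
  235 231 244 246 246 246 246 249 244 146 120 133 132 132 132]
 [133 134 134 132 133 127 147 240 248 246 245 246 247 236 208 228 235 233
  232 244 245 246 246 247 251 196 117 125 134 133 135 131 131]
 [133 133 133 131 128 182 245 247 246 245 246 247 235 235 235 235 234 232
  243 246 246 246 247 252 199 124 128 134 133 134 134 133 134]
 [134 131 132 127 212 247 247 246 246 246 246 246 234 233 235 234 244 246
  246 246 246 247 253 192 120 128 133 133 133 134 132 133 132]
 [133 132 124 213 247 248 247 246 246 248 205 226 235 234 237 243 246 246
  246 246 248 254 165 119 132 135 133 132 133 134 134 135 133]
 [133 125 244 253 245 239 246 248 248 241 235 235 236 237 245 246 246 246
  247 249 243 148 120 134 134 134 134 134 134 133 132 133 133]]
```

```bash
python3 - <<'E'
from h import *
t=load('top3'); s=load('side3'); T=t['image'].mean(2)
P=[]
for r in range(184,210):
    x=T[r,212:252]; ok=np.where(x>200)[0]+212; a,b=ok.min(),ok.max(); i=np.arange(a+4,b-4)
    w=np.clip(243-T[r,i],0,12); w[w<5]=0
    if w.sum()>20: P.append(((w*i).sum()/w.sum(),r))
W=np.array([onz(t,u,v,.03)[:2] for u,v in P]); l=cv2.fitLine((W*1000).astype(np.float32),cv2.DIST_HUBER,0,.01,.01).ravel()
print('line dir deg',np.degrees(np.arctan2(l[1],l[0])),'pt',l[2:],'n',len(P), 'rms',np.std((W*1000-l[2:])@[-l[1],l[0]]))
d=l[:2]*np.sign(l[0]); c=np.array([552.7,104.3]); g=l[2:]+d*(d@(c-l[2:])); print('groove ctr',g)
im=s['image'][...,::-1].copy(); im=cv2.resize(im[235:310,205:295],None,fx=7,fy=7,interpolation=cv2.INTER_CUBIC)
for off,col in((0,(0,0,255)),(7,(255,0,0)),(-7,(255,0,0)),(30,(0,200,0)),(-30,(0,200,0))):
    n=np.array([-d[1],d[0]]); q=[(proj(s,[*((g+n*off+d*e)/1000),.03])-[205,235]+.5)*7 for e in(-60,60)]
    cv2.line(im,*[tuple(int(v) for v in z) for z in q],col,1)
cv2.imwrite('pics/c3.png',im)
E
```

```text
line dir deg -20.92787 pt [553.41 104.92] n 26 rms 1.1966722334215238
groove ctr [552.9974321  105.07776225]
```

View pics/c3.png

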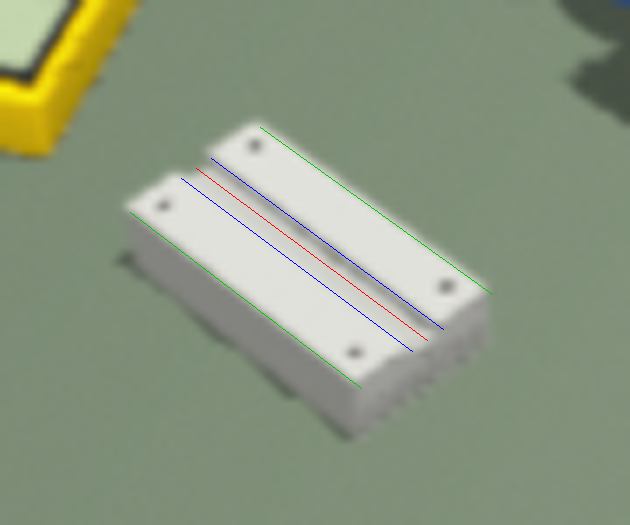

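The overlay matches the heatsink in the side view to within about 1 mm: groove centre (0.553, 0.105), x axis at -21°. Next I'll move above it, turning -13°.

Emit:
carry_out([
  {"xyz": [0.005, 0.02, 0], "turn": [0, 0, -0.03], "gripper": 1},
  {"xyz": [0.01, 0.035, 0], "turn": [0, 0, -0.04], "gripper": 1},
  {"xyz": [0.012, 0.043, 0], "turn": [0, 0, -0.04], "gripper": 1},
  {"xyz": [0.012, 0.043, 0], "turn": [0, 0, -0.04], "gripper": 1},
  {"xyz": [0.012, 0.043, 0], "turn": [0, 0, -0.04], "gripper": 1},
  {"xyz": [0.009, 0.035, 0], "turn": [0, 0, -0.04], "gripper": 1},
  {"xyz": [0.005, 0.02, 0], "turn": [0, 0, 0], "gripper": 1},
  {"xyz": [0, 0, -0.01], "turn": [0, 0, 0], "gripper": 1},
])

```text
time: 4.4
position: [0.5523, 0.1112, 0.1787]
ee_rot: [-1.574, 0.001, 2.785]
ft_force: [-0.2, 1.0, -2.4]
grip_width: 0.027
```

```bash
python3 - <<'E'
from h import *
s=snap('side','side4')
o=ctrl.observe();print(o['time'],o['position'],o['ee_rot'],o['grip_width'],o['ft_force'],o['joint_pos'].round(2))
g=np.array([.553,.105]); e=o['position'][:2]-g; a=np.radians(-20.9); print('in sink frame', e@[np.cos(a),np.sin(a)], e@[-np.sin(a),np.cos(a)],'gauge x deg',np.degrees(o['ee_rot'][2])-180)
im=s['image'][...,::-1].copy(); p=o['position']; 
c=cv2.resize(im[140:300,190:330],None,fx=4,fy=4,interpolation=cv2.INTER_CUBIC)[:600]
for z in(-.1013,-.1133):
    q=((proj(s,[p[0],p[1],p[2]+z])-[190,140]+.5)*4).astype(int); cv2.circle(c,tuple(int(v) for v in q),3,(0,0,255),1)
cv2.imwrite('pics/c4.png',c)
E
```

```text
4.45 [0.55003692 0.10782679 0.17650094] [-1.56922345 -0.00319963  2.78197569] 0.027581301586909385 [-0.93701504  0.55215308 -4.00396844] [-0.38  0.46  0.15  2.03 -0.11  0.66 -2.1 ]
in sink frame -0.0037765489035271414 0.0015837588123769014 gauge x deg -20.60453399875516
```

View pics/c4.png

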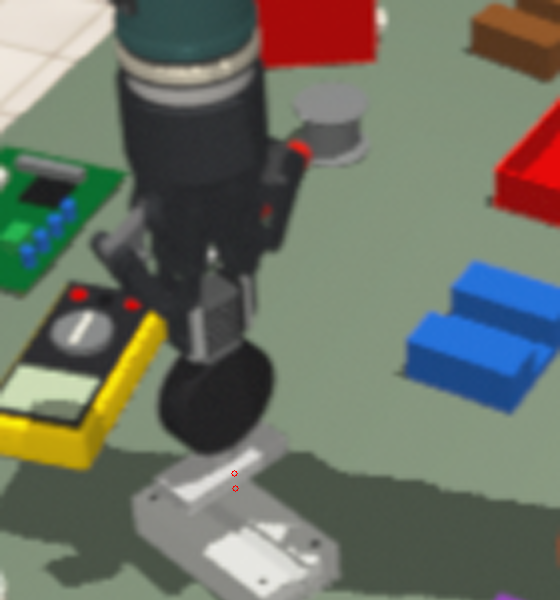

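Emit:
carry_out([
  {"xyz": [0, 0, -0.01], "turn": [0, 0, 0], "gripper": 1},
  {"xyz": [0, 0, -0.012], "turn": [0, 0, 0], "gripper": 1},
  {"xyz": [0, 0, -0.008], "turn": [0, 0, 0], "gripper": 1},
  {"xyz": [0, 0, -0.003], "turn": [0, 0, 0], "gripper": 1},
  {"xyz": [0, 0, 0], "turn": [0, 0, 0], "gripper": 1},
  {"xyz": [0, 0, 0], "turn": [0, 0, 0], "gripper": 1},
  {"xyz": [0, 0, 0], "turn": [0, 0, 0], "gripper": 1},
  {"xyz": [0, 0, 0], "turn": [0, 0, 0], "gripper": 1},
])

```text
time: 5.25
position: [0.5519, 0.1058, 0.1468]
ee_rot: [-1.571, 0.001, 2.777]
ft_force: [0.0, 1.1, -3.8]
grip_width: 0.0275
```

Emit:
carry_out([
  {"xyz": [0, 0, -0.002], "turn": [0, 0, 0], "gripper": 1},
  {"xyz": [0, 0, -0.002], "turn": [0, 0, 0], "gripper": 1},
  {"xyz": [0, 0, -0.002], "turn": [0, 0, 0], "gripper": 1},
  {"xyz": [0, 0, -0.002], "turn": [0, 0, 0], "gripper": 1},
  {"xyz": [0, 0, -0.002], "turn": [0, 0, 0], "gripper": 1},
  {"xyz": [0, 0, -0.001], "turn": [0, 0, 0], "gripper": 1},
  {"xyz": [0, 0, 0], "turn": [0, 0, 0], "gripper": 1},
  {"xyz": [0, 0, 0], "turn": [0, 0, 0], "gripper": 1},
])

```text
time: 6.05
position: [0.5516, 0.1057, 0.1356]
ee_rot: [-1.571, 0.0, 2.777]
ft_force: [-0.6, -0.3, 1.0]
grip_width: 0.0275
```

The probe is touching the floor: the force has changed by about 4.5 N. I'll carry on until the base sits flat.

Emit:
carry_out([
  {"xyz": [0, 0, -0.001], "turn": [0, 0, 0], "gripper": 1},
  {"xyz": [0, 0, -0.001], "turn": [0, 0, 0], "gripper": 1},
  {"xyz": [0, 0, -0.001], "turn": [0, 0, 0], "gripper": 1},
  {"xyz": [0, 0, -0.001], "turn": [0, 0, 0], "gripper": 1},
  {"xyz": [0, 0, -0.001], "turn": [0, 0, 0], "gripper": 1},
  {"xyz": [0, 0, 0], "turn": [0, 0, 0], "gripper": 1},
  {"xyz": [0, 0, 0], "turn": [0, 0, 0], "gripper": 1},
  {"xyz": [0, 0, 0], "turn": [0, 0, 0], "gripper": 1},
])

```text
time: 6.85
position: [0.5517, 0.1057, 0.131]
ee_rot: [-1.571, 0.0, 2.777]
ft_force: [-2.0, -0.1, 7.1]
grip_width: 0.027
```

Emit:
carry_out([
  {"xyz": [0, 0, -0.001], "turn": [0, 0, 0], "gripper": 1},
  {"xyz": [0, 0, -0.001], "turn": [0, 0, 0], "gripper": 1},
  {"xyz": [0, 0, 0], "turn": [0, 0, 0], "gripper": 1},
  {"xyz": [0, 0, 0], "turn": [0, 0, 0], "gripper": 1},
  {"xyz": [0, 0, 0], "turn": [0, 0, 0], "gripper": 1},
  {"xyz": [0, 0, 0], "turn": [0, 0, 0], "gripper": 1},
  {"xyz": [0, 0, 0], "turn": [0, 0, 0], "gripper": 1},
  {"xyz": [0, 0, 0], "turn": [0, 0, 0], "gripper": 1},
])

```text
time: 7.65
position: [0.552, 0.1057, 0.1309]
ee_rot: [-1.572, 0.0, 2.777]
ft_force: [-5.8, -0.8, 22.1]
grip_width: 0.0271
```

```bash
python3 - <<'E'
from h import *
s=snap('side','side5')
o=ctrl.observe();print(o['time'],o['position'],o['ee_rot'],o['ft_force'],o['wrist_torque'])
cv2.imwrite('pics/c5.png',cv2.resize(s['image'][200:305,190:310,::-1],None,fx=5,fy=5,interpolation=cv2.INTER_CUBIC))
E
```

```text
7.7 [0.55202788 0.10564413 0.1309357 ] [-1.57171981e+00  4.38663651e-04  2.77707553e+00] [-5.45272749 -1.4625571  22.12539272] [-0.37684652  1.42886671 -0.02862649]
```

View pics/c5.png

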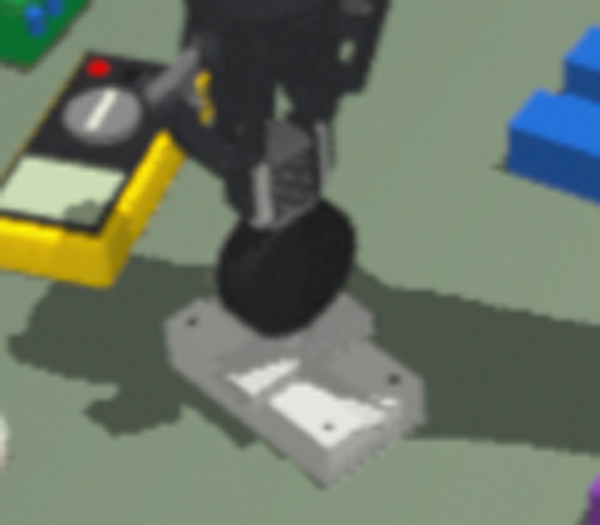

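The base is flat: z stays at 0.131 while the force rises from 7 to 22 N, and it was held for over 0.8 s. Next I'll lift and turn the dial towards the side camera.

Emit:
carry_out([
  {"xyz": [0, 0, 0.004], "turn": [0, 0, 0], "gripper": 1},
  {"xyz": [0, 0, 0.01], "turn": [0, 0, 0], "gripper": 1},
  {"xyz": [0, 0, 0.02], "turn": [0, 0, 0], "gripper": 1},
  {"xyz": [0, 0, 0.03], "turn": [0, 0, 0], "gripper": 1},
  {"xyz": [0, 0.01, 0.03], "turn": [0, 0, 0.1], "gripper": 1},
  {"xyz": [-0.005, 0.02, 0.03], "turn": [0, 0, 0.14], "gripper": 1},
  {"xyz": [-0.008, 0.02, 0.025], "turn": [0, 0, 0.14], "gripper": 1},
  {"xyz": [-0.008, 0.02, 0.025], "turn": [0, 0, 0.14], "gripper": 1},
])

```text
time: 8.5
position: [0.5298, 0.1762, 0.3029]
ee_rot: [-1.57, -0.001, -2.98]
ft_force: [-0.1, 0.3, -3.7]
grip_width: 0.0275
```

Emit:
carry_out([
  {"xyz": [-0.008, 0.02, 0.022], "turn": [0, 0, 0.14], "gripper": 1},
  {"xyz": [-0.008, 0.02, 0.022], "turn": [0, 0, 0.14], "gripper": 1},
  {"xyz": [-0.008, 0.02, 0.022], "turn": [0, 0, 0.14], "gripper": 1},
  {"xyz": [-0.008, 0.02, 0.022], "turn": [0, 0, 0.14], "gripper": 1},
  {"xyz": [-0.008, 0.02, 0.022], "turn": [0, 0, 0.14], "gripper": 1},
  {"xyz": [-0.008, 0.02, 0.022], "turn": [0, 0, 0.14], "gripper": 1},
  {"xyz": [-0.008, 0.02, 0.022], "turn": [0, 0, 0.14], "gripper": 1},
  {"xyz": [-0.008, 0.02, 0.022], "turn": [0, 0, 0.14], "gripper": 1},
])

```text
time: 9.3
position: [0.4657, 0.336, 0.4781]
ee_rot: [-1.572, -0.002, -1.86]
ft_force: [0.1, 0.6, -2.4]
grip_width: 0.0272
```

Emit:
carry_out([
  {"xyz": [-0.008, 0.02, 0.022], "turn": [0, 0, 0.14], "gripper": 1},
  {"xyz": [-0.008, 0.02, 0.02], "turn": [0, 0, 0.14], "gripper": 1},
  {"xyz": [-0.008, 0.02, 0], "turn": [0, 0, 0.14], "gripper": 1},
  {"xyz": [-0.008, 0.02, 0], "turn": [0, 0, 0.14], "gripper": 1},
  {"xyz": [-0.008, 0.015, 0], "turn": [0, 0, 0.14], "gripper": 1},
  {"xyz": [0, 0.01, 0], "turn": [0, 0, 0.14], "gripper": 1},
  {"xyz": [0, 0, 0], "turn": [0, 0, 0.14], "gripper": 1},
  {"xyz": [0, 0, 0], "turn": [0, 0, 0], "gripper": 1},
])

```text
time: 10.1
position: [0.4263, 0.4406, 0.5188]
ee_rot: [-1.573, -0.0, -0.885]
ft_force: [0.8, -0.6, -3.3]
grip_width: 0.0275
```

```bash
python3 - <<'E'
from h import *
from scipy.spatial.transform import Rotation as Ro
s=snap('side','side6')
o=ctrl.observe();p=o['position'];print(o['time'],p,o['ee_rot'],o['ft_force'],o['grip_width'],o['joint_pos'].round(2))
a=o['ee_rot'][2]-np.pi; x=np.array([np.cos(a),np.sin(a),0]); y=np.array([-x[1],x[0],0]); z=np.array([0,0,1.])
c=p-z*(.1013-.061)+x*.012; print('dial px',proj(s,c),'gx deg',np.degrees(a))
k=280; h=.045; C=[(-h,h),(h,h),(h,-h),(-h,-h)]  # viewed from +x: right = +y
src=np.float32([proj(s,c+y*u+z*v) for u,v in C]); dst=np.float32([(0,0),(2*k,0),(2*k,2*k),(0,2*k)])
w=cv2.warpPerspective(s['image'][...,::-1],cv2.getPerspectiveTransform(src,dst),(2*k,2*k),flags=cv2.INTER_CUBIC)
cv2.imwrite('pics/c6.png',w)
E
```

```text
10.15 [0.42655922 0.44029616 0.51907436] [-1.57283631e+00 -5.26348031e-04 -8.88692186e-01] [ 0.79446117 -0.49908911 -3.0281752 ] 0.027235641092486645 [-0.56  0.27 -0.43  1.46  0.11  1.43 -0.3 ]
dial px [194.3 225. ] gx deg -230.91831154335705
```

View pics/c6.png

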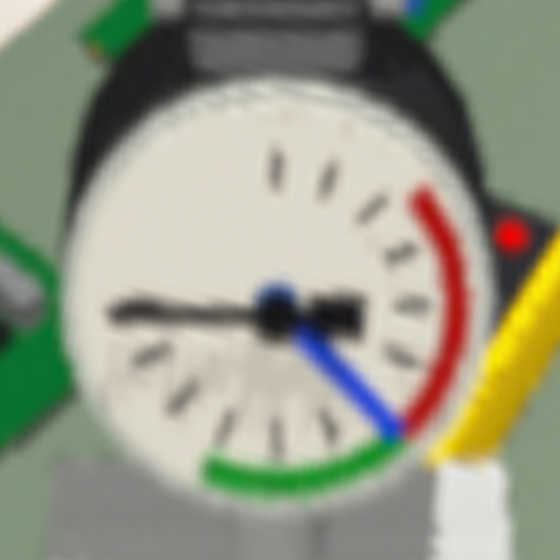

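The rectified dial shows the free black needle at nine o'clock (115,313) and the hub at (277,312). The blue needle points to about (400,437), right at the red/green boundary, so roughly 6.0 mm. I'll fit it numerically.

```bash
python3 - <<'E'
from h import *
w=cv2.imread('pics/c6.png'); hsv=cv2.cvtColor(w,cv2.COLOR_BGR2HSV)
m=cv2.inRange(hsv,(105,90,90),(130,255,255)); m[:320]=0; m[:,:290]=0; m[:,425:]=0
q=np.argwhere(m)[:,::-1].astype(np.float32); l=cv2.fitLine(q,cv2.DIST_HUBER,0,.01,.01).ravel(); print('blue n',len(q),'line',l, 'tip',q[q.sum(1).argmax()])
ang=90+np.degrees(np.arctan2(l[1],l[0])); print('clockwise deg',ang,ang/22.5)
for n,lo,hi in(('red',(0,150,90),(8,255,255)),('green',(45,130,60),(75,255,255))):
    k=cv2.inRange(hsv,lo,hi); yy,xx=np.nonzero(k); r=np.hypot(xx-277,yy-312); t=np.degrees(np.arctan2(xx-277,312-yy))%360
    s=(r>150)&(r<195)&(t>20)&(t<220); print(n,np.percentile(t[s],[1,99]))
# second view by hub-to-tip
c=q[np.argsort(-q.sum(1))[:200]].mean(0); print('hub-tip deg',90+np.degrees(np.arctan2(c[1]-312,c[0]-277)))
E
```

```text
blue n 3147 line [  0.69144934   0.7224249  347.81274    380.992     ] tip [399. 437.]
clockwise deg 136.25505 6.05578
red [ 51.56947971 126.6973908 ]
green [140.16241783 202.37630439]
hub-tip deg 135.07846
```

The reading is about 6.05 mm (fits give 135–136°), so it goes to the green tray; within 0.5 mm of 6 either tray is accepted. Now the gauge goes back to the blue rest.

Emit:
carry_out([
  {"xyz": [0.002, -0.02, -0.01], "turn": [0, 0, -0.139], "gripper": 1},
  {"xyz": [0.002, -0.025, -0.01], "turn": [0, 0, -0.139], "gripper": 1},
  {"xyz": [0.002, -0.025, -0.01], "turn": [0, 0, -0.139], "gripper": 1},
  {"xyz": [0.002, -0.025, -0.01], "turn": [0, 0, -0.139], "gripper": 1},
  {"xyz": [0.002, -0.025, -0.01], "turn": [0, 0, -0.139], "gripper": 1},
  {"xyz": [0.002, -0.025, -0.01], "turn": [0, 0, -0.139], "gripper": 1},
  {"xyz": [0.002, -0.025, -0.01], "turn": [0, 0, -0.139], "gripper": 1},
  {"xyz": [0.002, -0.03, -0.01], "turn": [0, 0, -0.139], "gripper": 1},
])

```text
time: 10.95
position: [0.4423, 0.2398, 0.4397]
ee_rot: [-1.571, 0.0, -2.006]
ft_force: [-0.2, 0.2, -3.1]
grip_width: 0.0272
```

Emit:
carry_out([
  {"xyz": [0.003, -0.03, -0.02], "turn": [0, 0, -0.139], "gripper": 1},
  {"xyz": [0.003, -0.03, -0.02], "turn": [0, 0, -0.139], "gripper": 1},
  {"xyz": [0.003, -0.03, -0.02], "turn": [0, 0, -0.139], "gripper": 1},
  {"xyz": [0.003, -0.03, -0.02], "turn": [0, 0, -0.139], "gripper": 1},
  {"xyz": [0.003, -0.03, -0.02], "turn": [0, 0, -0.139], "gripper": 1},
  {"xyz": [0.003, -0.03, -0.02], "turn": [0, 0, -0.139], "gripper": 1},
  {"xyz": [0.003, -0.03, -0.02], "turn": [0, 0, -0.139], "gripper": 1},
  {"xyz": [0.003, -0.03, -0.02], "turn": [0, 0, -0.139], "gripper": 1},
])

```text
time: 11.75
position: [0.4665, -0.0008, 0.2799]
ee_rot: [-1.571, 0.001, -3.119]
ft_force: [0.4, 0.1, -3.2]
grip_width: 0.0273
```

Emit:
carry_out([
  {"xyz": [0.003, -0.03, -0.02], "turn": [0, 0, -0.139], "gripper": 1},
  {"xyz": [0.005, -0.03, -0.015], "turn": [0, 0, 0], "gripper": 1},
  {"xyz": [0.005, -0.03, -0.015], "turn": [0, 0, 0], "gripper": 1},
  {"xyz": [0.005, -0.025, -0.015], "turn": [0, 0, 0], "gripper": 1},
  {"xyz": [0.003, -0.019, -0.014], "turn": [0, 0, 0], "gripper": 1},
  {"xyz": [0, 0, 0], "turn": [0, 0, 0], "gripper": 1},
  {"xyz": [0, 0, 0], "turn": [0, 0, 0], "gripper": 1},
  {"xyz": [0, 0, 0], "turn": [0, 0, 0], "gripper": 1},
])

```text
time: 12.55
position: [0.4879, -0.1323, 0.2018]
ee_rot: [-1.571, 0.001, 3.034]
ft_force: [-0.2, -0.3, -2.4]
grip_width: 0.0274
```

Emit:
carry_out([
  {"xyz": [0, -0.002, -0.015], "turn": [0, 0, 0], "gripper": 1},
  {"xyz": [0, 0, -0.02], "turn": [0, 0, 0], "gripper": 1},
  {"xyz": [0, 0, -0.015], "turn": [0, 0, 0], "gripper": 1},
  {"xyz": [0, 0, -0.008], "turn": [0, 0, 0], "gripper": 1},
  {"xyz": [0, 0, -0.004], "turn": [0, 0, 0], "gripper": 1},
  {"xyz": [0, 0, -0.003], "turn": [0, 0, 0], "gripper": 1},
  {"xyz": [0, 0, -0.002], "turn": [0, 0, 0], "gripper": 1},
  {"xyz": [0, 0, 0], "turn": [0, 0, 0], "gripper": 1},
])

```text
time: 13.35
position: [0.4883, -0.1353, 0.135]
ee_rot: [-1.571, 0.002, 3.034]
ft_force: [0.8, -0.6, -0.6]
grip_width: 0.0274
```

The rest is carrying the weight. I'll release and go up.

Emit:
carry_out([
  {"xyz": [0, 0, -0.0005], "turn": [0, 0, 0], "gripper": 1},
  {"xyz": [0, 0, 0], "turn": [0, 0, 0], "gripper": 0.2},
  {"xyz": [0, 0, 0], "turn": [0, 0, 0], "gripper": 0},
  {"xyz": [0, 0, 0], "turn": [0, 0, 0], "gripper": -0.4},
  {"xyz": [0, 0, 0], "turn": [0, 0, 0], "gripper": -0.4},
  {"xyz": [0, 0, 0.01], "turn": [0, 0, 0], "gripper": -0.4},
  {"xyz": [0, 0, 0.035], "turn": [0, 0, 0], "gripper": -0.4},
  {"xyz": [0, 0, 0.045], "turn": [0, 0, 0], "gripper": -1},
])

```text
time: 14.15
position: [0.486, -0.1349, 0.2238]
ee_rot: [-1.571, -0.005, 3.034]
ft_force: [0.8, -0.3, 0.5]
grip_width: 0.0723
```

```bash
python3 - <<'E'
from h import *
s=snap('side','side7'); t=snap('top','top7')
o=ctrl.observe();print(o['time'],o['position'],o['ee_rot'],o['ft_force'],o['grip_width'],o['joint_pos'].round(2))
a=cv2.resize(s['image'][120:300,190:370,::-1],None,fx=3,fy=3,interpolation=cv2.INTER_CUBIC); cv2.imwrite('pics/c7.png',a)
T=t['image'].mean(2); P=[]
for r in range(184,210):
    x=T[r,212:252]; ok=np.where(x>200)[0]+212; b,c=ok.min(),ok.max(); i=np.arange(b+4,c-4); w=np.clip(243-T[r,i],0,12); w[w<5]=0
    if w.sum()>20: P.append(((w*i).sum()/w.sum(),r))
W=np.array([onz(t,u,v,.03)[:2] for u,v in P]); print('groove now',W.mean(0),cv2.fitLine((W*1000).astype(np.float32),cv2.DIST_HUBER,0,.01,.01).ravel())
m=(cv2.inRange(t['image'],(180,180,180),(255,255,255))); m[:170]=0;m[222:]=0;m[:,:210]=0;m[:,255:]=0; r=cv2.minAreaRect(max(cv2.findContours(m,0,2)[0],key=cv2.contourArea)); print(r,onz(t,*r[0],.03))
E
```

```text
14.25 [ 0.49153373 -0.13646918  0.22948668] [-1.56996762  0.01185304  3.03396608] [ 1.34831217 -0.54256097 -0.25101457] 0.08477545413600716 [ 0.05  0.32  0.17  2.1  -0.08  0.71 -1.41]
groove now [0.55409231 0.10465   ] [ 9.3408501e-01 -3.5705066e-01  5.5399786e+02  1.0469024e+02]
((230.93429565429688, 196.6688995361328), (17.75986671447754, 35.36439895629883), 21.250505447387695) [0.5535 0.104  0.03  ]
```

View pics/c7.png

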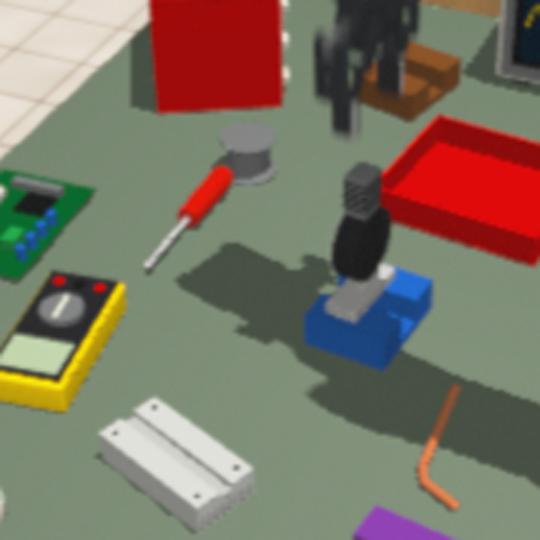

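The gauge is upright on the blue rest and the heatsink has not moved. Next I'll move over the heatsink.

Emit:
carry_out([
  {"xyz": [0.005, 0.02, 0], "turn": [0, 0, -0.04], "gripper": -1},
  {"xyz": [0.01, 0.035, 0], "turn": [0, 0, -0.045], "gripper": -1},
  {"xyz": [0.012, 0.043, -0.01], "turn": [0, 0, -0.045], "gripper": -1},
  {"xyz": [0.012, 0.043, -0.02], "turn": [0, 0, -0.045], "gripper": -1},
  {"xyz": [0.012, 0.043, -0.03], "turn": [0, 0, -0.042], "gripper": -1},
  {"xyz": [0.009, 0.035, -0.03], "turn": [0, 0, -0.04], "gripper": -1},
  {"xyz": [0.0055, 0.02, -0.03], "turn": [0, 0, 0], "gripper": -1},
  {"xyz": [0, 0, 0], "turn": [0, 0, 0], "gripper": -1},
])

```text
time: 15.05
position: [0.5502, 0.1052, 0.1024]
ee_rot: [-1.569, -0.006, 2.785]
ft_force: [0.4, -0.4, 0.8]
grip_width: 0.0853
```

Emit:
carry_out([
  {"xyz": [0, 0, -0.005], "turn": [0, 0, 0], "gripper": -1},
  {"xyz": [0, 0, 0], "turn": [0, 0, 0], "gripper": -1},
  {"xyz": [0, 0, 0], "turn": [0, 0, 0], "gripper": -1},
  {"xyz": [0, 0, 0], "turn": [0, 0, 0], "gripper": -1},
  {"xyz": [0, 0, 0], "turn": [0, 0, 0], "gripper": -1},
  {"xyz": [0, 0, 0], "turn": [0, 0, 0], "gripper": -1},
  {"xyz": [0, 0, 0], "turn": [0, 0, 0], "gripper": -1},
  {"xyz": [0, 0, 0], "turn": [0, 0, 0], "gripper": -1},
])

```text
time: 15.85
position: [0.5522, 0.1007, 0.101]
ee_rot: [-1.571, 0.0, 2.777]
ft_force: [0.7, 0.4, -0.3]
grip_width: 0.0854
```

Emit:
carry_out([
  {"xyz": [0.001, 0.004, -0.015], "turn": [0, 0, 0], "gripper": -1},
  {"xyz": [0, 0, -0.025], "turn": [0, 0, 0], "gripper": -1},
  {"xyz": [0, 0, -0.025], "turn": [0, 0, 0], "gripper": -1},
  {"xyz": [0, 0, -0.02], "turn": [0, 0, 0], "gripper": -1},
  {"xyz": [0, 0, -0.009], "turn": [0, 0, 0], "gripper": -1},
  {"xyz": [0, 0, -0.003], "turn": [0, 0, 0], "gripper": -1},
  {"xyz": [0, 0, 0], "turn": [0, 0, 0], "gripper": -1},
  {"xyz": [0, 0, 0], "turn": [0, 0, 0], "gripper": -1},
])

```text
time: 16.65
position: [0.5538, 0.1048, 0.0045]
ee_rot: [-1.571, 0.001, 2.777]
ft_force: [-0.2, 0.1, -0.5]
grip_width: 0.0853
```

Emit:
carry_out([
  {"xyz": [0, 0, 0], "turn": [0, 0, 0], "gripper": -0.8},
  {"xyz": [0, 0, 0], "turn": [0, 0, 0], "gripper": -0.6},
  {"xyz": [0, 0, 0], "turn": [0, 0, 0], "gripper": -0.4},
  {"xyz": [0, 0, 0], "turn": [0, 0, 0], "gripper": 0},
  {"xyz": [0, 0, 0], "turn": [0, 0, 0], "gripper": 1},
  {"xyz": [0, 0, 0], "turn": [0, 0, 0], "gripper": 1},
  {"xyz": [0, 0, 0], "turn": [0, 0, 0], "gripper": 1},
  {"xyz": [0, 0, 0], "turn": [0, 0, 0], "gripper": 1},
])

```text
time: 17.45
position: [0.5534, 0.1045, 0.0049]
ee_rot: [-1.571, 0.0, 2.777]
ft_force: [-1.3, -1.5, 6.0]
grip_width: 0.0586
```

Emit:
carry_out([
  {"xyz": [0, 0, 0.01], "turn": [0, 0, 0], "gripper": 1},
  {"xyz": [0, 0, 0.025], "turn": [0, 0, 0], "gripper": 1},
  {"xyz": [0, 0, 0.035], "turn": [0, 0, 0], "gripper": 1},
  {"xyz": [0, 0, 0.03], "turn": [0, 0, 0], "gripper": 1},
  {"xyz": [-0.005, 0.01, 0.01], "turn": [0, 0, 0.02], "gripper": 1},
  {"xyz": [-0.011, 0.02, 0], "turn": [0, 0, 0.035], "gripper": 1},
  {"xyz": [-0.014, 0.026, 0], "turn": [0, 0, 0.04], "gripper": 1},
  {"xyz": [-0.014, 0.026, 0], "turn": [0, 0, 0.045], "gripper": 1},
])

```text
time: 18.25
position: [0.5073, 0.1879, 0.1133]
ee_rot: [-1.57, -0.002, 2.92]
ft_force: [0.6, -0.6, -3.0]
grip_width: 0.059
```

Emit:
carry_out([
  {"xyz": [-0.014, 0.026, 0], "turn": [0, 0, 0.045], "gripper": 1},
  {"xyz": [-0.014, 0.026, 0], "turn": [0, 0, 0.045], "gripper": 1},
  {"xyz": [-0.014, 0.026, 0], "turn": [0, 0, 0.045], "gripper": 1},
  {"xyz": [-0.014, 0.026, 0], "turn": [0, 0, 0.045], "gripper": 1},
  {"xyz": [-0.012, 0.022, 0], "turn": [0, 0, 0.045], "gripper": 1},
  {"xyz": [-0.008, 0.0165, 0], "turn": [0, 0, 0], "gripper": 1},
  {"xyz": [0, 0, 0], "turn": [0, 0, 0], "gripper": 1},
  {"xyz": [0, 0, 0], "turn": [0, 0, 0], "gripper": 1},
])

```text
time: 19.05
position: [0.4319, 0.3292, 0.1132]
ee_rot: [-1.57, -0.002, -3.139]
ft_force: [-0.5, -0.2, -3.4]
grip_width: 0.0588
```

```bash
python3 - <<'E'
from h import *
s=snap('side','side8')
o=ctrl.observe();p=o['position'];print(o['time'],p,o['ee_rot'],o['ft_force'],o['grip_width'],o['joint_pos'].round(2))
im=s['image'][...,::-1].copy(); 
for dx in(-.09,.09):
  for dy in(-.078,.078): print(proj(s,[.4337+dx,.329+dy,.036]))
cv2.imwrite('pics/c8.png',cv2.resize(im[210:420,160:360],None,fx=2.8,fy=2.8,interpolation=cv2.INTER_CUBIC))
E
```

```text
19.1 [0.43258552 0.32827658 0.11333214] [-1.56922013e+00 -1.11058709e-03 -3.14059105e+00] [-0.10740013 -0.8326765  -3.12589227] 0.05874392931192159 [-0.81  0.54  0.1   2.11 -0.11  0.5  -2.2 ]
[306.  343.2]
[273.6 408.4]
[229.3 316.4]
[189.7 374.5]
```

View pics/c8.png

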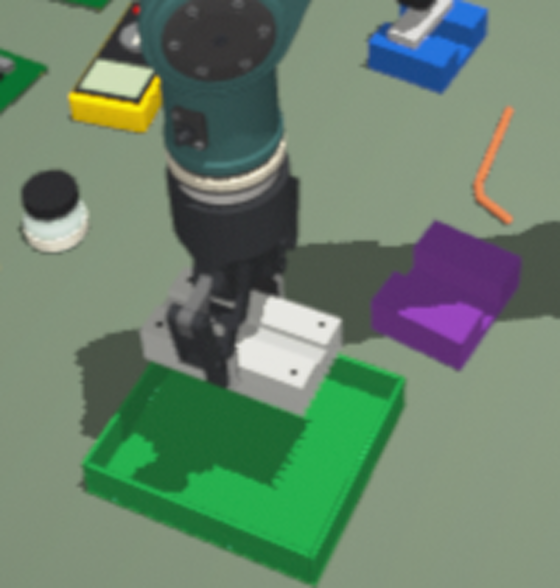

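The heatsink is held level over the green tray. I'll lower it to the 4 mm floor (TCP about 0.009).

Emit:
carry_out([
  {"xyz": [0, 0, -0.015], "turn": [0, 0, 0], "gripper": 1},
  {"xyz": [0, 0, -0.025], "turn": [0, 0, 0], "gripper": 1},
  {"xyz": [0, 0, -0.025], "turn": [0, 0, 0], "gripper": 1},
  {"xyz": [0, 0, -0.02], "turn": [0, 0, 0], "gripper": 1},
  {"xyz": [0, 0, -0.01], "turn": [0, 0, 0], "gripper": 1},
  {"xyz": [0, 0, -0.005], "turn": [0, 0, 0], "gripper": 1},
  {"xyz": [0, 0, -0.003], "turn": [0, 0, 0], "gripper": 1},
  {"xyz": [0, 0, 0], "turn": [0, 0, 0], "gripper": 1},
])

```text
time: 19.9
position: [0.4336, 0.3292, 0.0112]
ee_rot: [-1.571, 0.001, -3.141]
ft_force: [-0.1, 0.3, -3.2]
grip_width: 0.0586
```

Emit:
carry_out([
  {"xyz": [0, 0, -0.001], "turn": [0, 0, 0], "gripper": 1},
  {"xyz": [0, 0, 0], "turn": [0, 0, 0], "gripper": 1},
  {"xyz": [0, 0, 0], "turn": [0, 0, 0], "gripper": 1},
  {"xyz": [0, 0, 0], "turn": [0, 0, 0], "gripper": 1},
  {"xyz": [0, 0, 0], "turn": [0, 0, 0], "gripper": 1},
  {"xyz": [0, 0, 0], "turn": [0, 0, 0], "gripper": 1},
  {"xyz": [0, 0, 0], "turn": [0, 0, 0], "gripper": 1},
  {"xyz": [0, 0, 0], "turn": [0, 0, 0], "gripper": 1},
])

```text
time: 20.7
position: [0.4332, 0.3292, 0.0099]
ee_rot: [-1.571, -0.0, -3.141]
ft_force: [-0.3, 0.0, -2.3]
grip_width: 0.0584
```

Emit:
carry_out([
  {"xyz": [0, 0, -0.001], "turn": [0, 0, 0], "gripper": 1},
  {"xyz": [0, 0, 0], "turn": [0, 0, 0], "gripper": 1},
  {"xyz": [0, 0, 0], "turn": [0, 0, 0], "gripper": -0.3},
  {"xyz": [0, 0, 0], "turn": [0, 0, 0], "gripper": -1},
  {"xyz": [0, 0, 0], "turn": [0, 0, 0], "gripper": -1},
  {"xyz": [0, 0, 0], "turn": [0, 0, 0], "gripper": -1},
  {"xyz": [0, 0, 0], "turn": [0, 0, 0], "gripper": -1},
  {"xyz": [0, 0, 0], "turn": [0, 0, 0], "gripper": -1},
])

```text
time: 21.5
position: [0.4333, 0.3293, 0.009]
ee_rot: [-1.571, 0.0, -3.141]
ft_force: [0.5, -0.6, 0.5]
grip_width: 0.0854
```

Emit:
carry_out([
  {"xyz": [0, 0, 0.01], "turn": [0, 0, 0], "gripper": -1},
  {"xyz": [0, 0, 0.03], "turn": [0, 0, 0], "gripper": -1},
  {"xyz": [0, 0, 0.05], "turn": [0, 0, 0], "gripper": -1},
  {"xyz": [0, 0, 0.05], "turn": [0, 0, 0], "gripper": -1},
  {"xyz": [0, 0, 0.05], "turn": [0, 0, 0], "gripper": -1},
  {"xyz": [0, 0, 0.03], "turn": [0, 0, 0], "gripper": -1},
  {"xyz": [0, 0, 0], "turn": [0, 0, 0], "gripper": -1},
  {"xyz": [0, 0, 0], "turn": [0, 0, 0], "gripper": -1},
])

```text
time: 22.3
position: [0.4331, 0.3292, 0.2301]
ee_rot: [-1.572, 0.001, -3.141]
ft_force: [0.0, 0.7, 0.0]
grip_width: 0.0856
```

```bash
python3 - <<'E'
from h import *
s=snap('side','side9'); o=ctrl.observe();print(o['time'],o['position'],o['ft_force'],o['grip_width'])
cv2.imwrite('pics/c9.png',cv2.resize(s['image'][150:420,150:400,::-1],None,fx=2.2,fy=2.2,interpolation=cv2.INTER_CUBIC))
E
```

```text
22.35 [0.43244703 0.32869736 0.22876874] [ 0.40047014 -0.09318249 -0.58744234] 0.08516800554757577
```

View pics/c9.png

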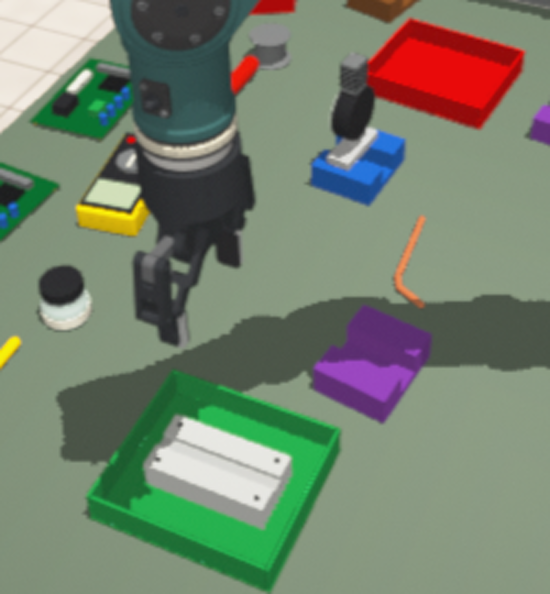

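The heatsink lies flat, groove up, in the green tray (crop pixel 218,468). The gauge is upright on the blue rest (355,130), and the gripper is clear of everything.

```bash
python3 -c "
from workcell import ctrl
print(ctrl.finish_job())"
```

```text
the job is handed in; nothing more can be done
None
```

I measured the groove at about 6.05 mm, put the heatsink in the green tray and handed the job in at about 22 s of the 54 s allowed. The hand-in reports no verdict.

- **Measurement:** I pressed the gauge down across the groove until its base sat flat. The tool height stayed at 0.131 m while the force rose from 7 to 22 N, and I held it there for over 0.8 s.
- **Reading:** With the dial turned to the side camera, two fits of the blue drag needle gave 135.1° and 136.3°, about 6.0 to 6.06 mm. That is almost exactly on the 6 mm limit, so I could not rule out a true depth slightly under 6 mm. Within 0.5 mm of 6 either tray counts.
- **Last checks:** The final picture showed the heatsink flat and groove up in the green tray, and the gauge upright on the blue rest. The gripper was open and clear at 0.23 m, reading about 0 N. The bystanders in that view looked undisturbed, though I did not measure their positions. No check failed or disagreed.

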